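# Open the roll-top gauge case and put the cranked probe on its rests

### The job

Raise the slatted roll-top shutter of the gauge case by its yellow pull bar, on past its spring catch until it stays open by itself, and let go of it. Then pick up the cranked copper probe, turn it to suit, and lay it in the two orange notched rests inside the case so that both of its ends are fully seated. Leave the shutter open and the other things on the bench where they are.

Things in the scene. Friction and masses are not known exactly. Their poses are not given: they have to be found in the camera images.
- case: Roll-top gauge case, fixed: 276 mm deep (its x, -128 to +148), 252 wide (its y), cheek insides at y -112 and +112, open at the top front once the shutter is up. Origin: centre of its underside, on the bench; front faces its -x, z up. Front wall: x -101 to -89, top at z 168. Grey light bar above: x 82 to 132, z 312 to 334, full width: the hand must lean towards the front to pass below it.
- track_axis (a point): Axis of the circular side tracks, at x 0, z 75 mm in the case, along the case's y; axes as the case. Slats run at radius 130 (8 thick), cheeks reach radius 144. The shut shutter spans 49 to 143 degrees, measured here from level front upward; the fixed hood begins at 144 degrees, outside radius 149.
- shutter (a joint): Turn of the shutter about the track axis, rad: 0 shut (start), grows as its front edge rises and goes back; hard stop 1.08. A spring pulls it shut all the way (2-5 N at the bar): let go early, it drops shut. A hidden catch must be pushed past: from a value of 0.73-0.82, differing per case, the resistance rises by 4-8 N; at most 0.2 further on it vanishes and the shutter stays, at 0.88-1.00.
- pull_bar (a point): Middle of the yellow round pull bar on the shutter's front rail: 12 mm thick, 110 clear between its brackets, along the case's y, at radius 170 from the track axis, 30 clear of the slats behind: fingers go above and below it. At 55 degrees above level front when shut (x -98, z 214 in the case), 55 degrees + joint value otherwise. The bar may turn between the fingers.
- probe: Loose cranked probe: copper-coloured 14 mm round rod, steel-coloured tips, 190 mm long, about 0.15 kg, flat on the bench. Origin under its middle; the rod's axis is 7 mm higher, through (x, y) = (22, -88), (22, -40), (-22, 40), (-22, 88): two parallel ends along its y and a slanted middle. A half turn about z leaves it the same.
- probe_mid (a point): Middle of the probe's slanted part, on the rod's axis (where to grip); axes as the probe.
- probe_a (a point): Point on the axis of the probe's end at (22, -63) mm, to lie in one rest.
- probe_b (a point): Point on the axis of the probe's other end at (-22, 63) mm, to lie in the other rest.
- rest_a (a point): Orange V-shaped notch, 22 mm long along the case's y, about 30 mm wide at its mouth, open upward, sides at 45 degrees: centre of a seated 14 mm rod, at x -8, y -63, z 130 in the case; axes as the case. The mouth is 8 mm higher.
- rest_b (a point): The other such notch, at x -52, y 63, z 130 in the case. With the probe's y axis along the case's y (or turned half round) both ends lie in the notches.
- glue_bottle: Standing white glue bottle with red nozzle, 42 mm across, 119 mm high; bystander; origin under its centre.
- tape_blue: Roll of blue tape, 92 mm across, 24 mm high; bystander; origin under its centre.
- caliper: Caliper lying flat, 232 x 68 mm; bystander; origin under its centre.

How it is judged:
By the outcome, as a careful person would: the job done as asked, in the order asked, and still so for the second after the job is handed in, with the robot touching nothing.
It also fails if it takes over 54 s, if anything falls off the work surface, if the arm or the gripper's body presses on something with over 40 N, if the wrist force passes 120 N, or if a joint passes its speed limit or range.

### The arm

A 6-joint arm with a two-finger parallel gripper is mounted at the origin on a cart in front of the work surface, level with it; the furniture and walls round the work are solid. World frame = base frame: x ahead of the robot, y to its left, z up, the work surface at z = 0. Lengths are in m, angles in rad, forces in N, time in s.
With the tool pointing down it reaches from about 0.35 to 0.975 m from the base axis. Payload 7.1 kg.
Tool frame: the origin (TCP) lies midway between the tips of the shut fingers; the grasp point (between the pads) lies 19 mm behind it; z points along the fingers, x is the direction in which the jaws open and shut, and the axes are right-handed (so a half turn about z gives the same grasp; the last joint's range is limited). The gripper opens to 88 mm and grips with 3 to 60 N. Pads are 20 mm wide; open, the fingers measure 115 mm over their backs; the gripper's body (75 mm by 178 mm) begins 61 mm behind the grasp point.
Start: joints at [-1.164, 0.423, 1.63, -0, 1.089, -0.019], TCP at [0.258, -0.569, 0.223] pointing down, gripper open.
Joint ranges: [-3, 3], [-0.9, 2.11], [0.09, 2.58], [-1.31, 4.45], [0.11, 2.69], [-2.54, 2.54]. Speed limits (rad/s): [2.39, 2.39, 3.01, 3.14, 3.14, 3.14].

### API

Orientations are given as a unit quaternion [w, x, y, z].
In Python, from station import move_pose, movel, movej, command_gripper, wait, inverse_kinematics, read_camera, camera_info, MotionError, job_done, get_time, get_joint_pos, get_qvel, get_effort, get_tcp_pos, get_ee_rot, get_ft_force, get_ft_torque, get_grip_width gives the robot as it stands. Calls block until the motion is done:
- move_pose(position, orientation): joint-space move of the TCP to a pose.
- movel(position, frame=None, v=0.15, until_force=None): straight line of the TCP; frame=None keeps the orientation; v is the mean speed in m/s. With until_force (N) it stops when the force on the tool has changed by that much, and returns True; else False.
- movej(angles): joint-space move.
- command_gripper(opening): opening from 0.0 (shut) to 1.0 (fully open); the grip force is fixed at half the most; returns when the fingers have stopped.
- wait(seconds).
- inverse_kinematics(position, orientation): joint angles nearest the present ones, or None.
- read_camera(name): name is "scene" or "side" or "wrist"; returns the picture (480x640x3 uint8, red, green, blue); there is no depth.
- camera_info(name): a dict with "intrinsics" (3x3 intrinsics, pixels), "dist" ([k1, k2, p1, p2, k3] as OpenCV has them; the pictures are not rectified), "T" (4x4, takes a point from camera to world coordinates); the wrist camera has in their place "tool_from_camera" (4x4, takes a point from camera to tool coordinates, whose origin is the TCP and whose axes are the tool frame's). Camera axes: x right, y up, looking along -z (the intrinsics and any distortion apply to the point x, -y, -z); pixel columns grow to the right and rows downward; lengths in m; the calibration is good to about 2 mm. A picture is of the moment at which its call begins: read the wrist's pose just before it. camera_info takes no time and is no camera call.
A pose or a line that the arm cannot do raises MotionError and nothing moves.
- job_done(): hands the job in, once; it reports no verdict.
Readings, each from a call of its own:
- get_time(): time.
- get_joint_pos(): joint angles.
- get_qvel(): joint speeds.
- get_effort(): joint torques, N m.
- get_tcp_pos(): TCP position.
- get_ee_rot(): TCP orientation.
- get_ft_force(): force on the tool from outside, world axes, zero at the start.
- get_ft_torque(): the same for the moment, N m.
- get_grip_width(): opening from 0.0 (shut) to 1.0 (fully open).
Only numpy, scipy, OpenCV 4.12 (cv2) and the standard library are available. Lean on these libraries where they do the work, as an engineer would, in place of code of your own. Each camera call takes 0.05 s, during which the arm holds its last target. There are 200 camera calls.

## Working session

There is one attempt and no reset: what is moved stays moved. The work goes in short steps, each a Python script; the robot and the scene stay as the last script left them, time stands still between calls to the robot, and variables do not carry over. Pictures are saved under pics/ and viewed, about 8 in all and at most 12, crops included, and the job is handed in when it is done.

```bash
mkdir -p pics; ls
python3 - <<'E'
from station import *
import cv2, numpy as np
for n in ("scene","side","wrist"):
    im=read_camera(n); cv2.imwrite(f"pics/{n}0.png",im[:,:,::-1]); i=camera_info(n)
    print(n,{k:np.round(v,4).tolist() for k,v in i.items() if hasattr(v,'__len__') and not isinstance(v,str)})
print(get_time(),get_ee_rot(),get_tcp_pos())
E
```

```text
pics
scene {'intrinsics': [[578.6225, 0.0, 326.1402], [0.0, 578.6225, 247.5994], [0.0, 0.0, 1.0]], 'dist': [-0.0252, 0.0, 0.0, 0.0, 0.0], 'T': [[-0.9956, 0.0849, -0.0396, 0.4774], [-0.0936, -0.886, 0.4541, 0.7396], [0.0034, 0.4558, 0.8901, 1.4749], [0.0, 0.0, 0.0, 1.0]]}
side {'intrinsics': [[604.5703, 0.0, 326.0311], [0.0, 604.5703, 241.312], [0.0, 0.0, 1.0]], 'dist': [-0.1985, 0.0, 0.0, 0.0, 0.0], 'T': [[-0.9946, 0.0864, -0.0582, 0.4802], [-0.1042, -0.8353, 0.5399, 0.9132], [-0.002, 0.543, 0.8397, 1.4601], [0.0, 0.0, 0.0, 1.0]]}
wrist {'intrinsics': [[353.861, 0.0, 320.9729], [0.0, 353.861, 243.5787], [0.0, 0.0, 1.0]], 'dist': [-0.0434, 0.0, 0.0, 0.0, 0.0], 'tool_from_camera': [[1.0, 0.0006, -0.0005, -0.0006], [0.0004, -0.9527, -0.304, -0.0842], [-0.0006, 0.304, -0.9527, -0.1619], [0.0, 0.0, 0.0, 1.0]]}
0.15 [-3.29642016e-04  8.40548413e-01 -5.41736105e-01 -4.99554295e-04] [ 0.25799476 -0.56878726  0.22206769]
```

View pics/scene0.png

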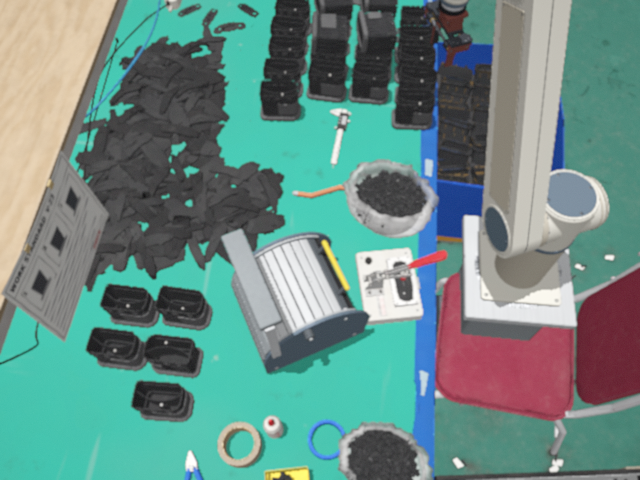

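View pics/side0.png

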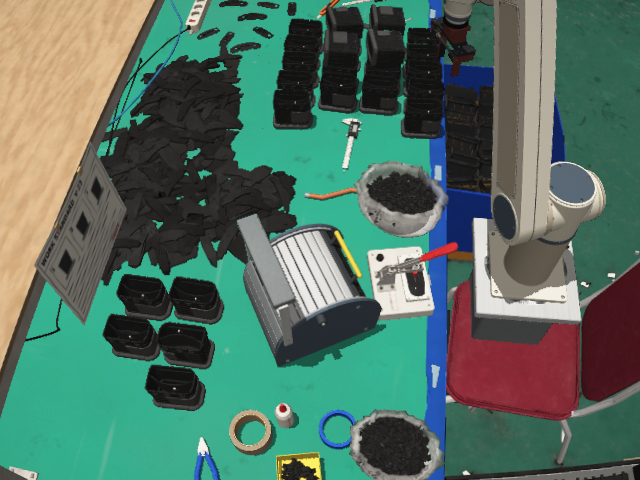

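The case faces the robot (yellow bar near (335,265) in scene). The copper probe is at (295–345,190), its right end next to or behind a bowl. Next, an enlarged crop.

```bash
cat > h.py <<'E'
from station import *
import cv2, numpy as np
from scipy.spatial.transform import Rotation as R
def Rq(q): return R.from_quat([q[1],q[2],q[3],q[0]]).as_matrix()
def qR(M):
    x=R.from_matrix(M).as_quat(); return [x[3],x[0],x[1],x[2]]
def camT(n,pose=None):
    i=camera_info(n)
    if n!="wrist": return i,np.array(i["T"])
    T=np.eye(4); T[:3,:3]=Rq(pose[1]); T[:3,3]=pose[0]
    return i,T@np.array(i["tool_from_camera"])
def ray(n,px,pose=None):
    i,T=camT(n,pose)
    p=cv2.undistortPoints(np.array(px,float).reshape(-1,1,2),np.array(i["intrinsics"]),np.array(i["dist"])).reshape(-1,2)
    d=np.c_[p[:,0],-p[:,1],-np.ones(len(p))]@T[:3,:3].T
    return T[:3,3],d
def onz(n,px,z,pose=None):
    o,d=ray(n,px,pose); return o+d*((z-o[2])/d[:,2])[:,None]
def proj(n,P,pose=None):
    i,T=camT(n,pose)
    p=(np.array(P,float).reshape(-1,3)-T[:3,3])@T[:3,:3]; p=p*[1,-1,-1]
    return cv2.projectPoints(p,np.zeros(3),np.zeros(3),np.array(i["intrinsics"]),np.array(i["dist"]))[0].reshape(-1,2)
def snap(name):
    pose=(get_tcp_pos(),get_ee_rot()); im=read_camera("wrist"); cv2.imwrite(f"pics/{name}.png",im[:,:,::-1]); np.savez(f"pics/{name}.npz",p=pose[0],q=pose[1]); return im,pose
def load(name):
    z=np.load(f"pics/{name}.npz"); return (z['p'],z['q'])
E
python3 - <<'E'
from h import *
a=cv2.imread('pics/scene0.png')[150:380,200:460]; b=cv2.imread('pics/side0.png')[150:380,200:460]
cv2.imwrite('pics/crop.png',cv2.resize(np.vstack([a[:130],b]),None,fx=1.6,fy=1.6) if 0 else cv2.resize(b,(780,690))[:600])
for n in("scene","side"):
    im=cv2.imread(f'pics/{n}0.png'); h=cv2.cvtColor(im,cv2.COLOR_BGR2HSV)
    for nm,lo,hi in(("copper",(5,90,90),(16,255,255)),("yellow",(22,150,120),(32,255,255))):
        m=cv2.inRange(h,lo,hi); k,l,s,c=cv2.connectedComponentsWithStats(m)
        for j in range(1,k):
            if s[j,4]>40 and 100<s[j,0]<450 and 100<s[j,1]<430:
                ys,xs=np.where(l==j); pts=np.c_[xs,ys].astype(np.float32)
                print(n,nm,s[j],onz(n,[c[j]],.214 if nm=="yellow" else .007).round(3), onz(n,cv2.boxPoints(cv2.minAreaRect(pts)),.214 if nm=="yellow" else .007).round(3).tolist())
E
```

```text
scene copper [298 186  46  12 171] [[ 0.577 -0.195  0.007]] [[0.646, -0.187, 0.007], [0.513, -0.225, 0.007], [0.508, -0.201, 0.007], [0.64, -0.164, 0.007]]
scene yellow [322 241  26  49 170] [[0.511 0.136 0.214]] [[0.548, 0.082, 0.214], [0.538, 0.076, 0.214], [0.472, 0.198, 0.214], [0.482, 0.205, 0.214]]
side copper [309 188  48  12 197] [[ 0.579 -0.194  0.007]] [[0.651, -0.184, 0.007], [0.512, -0.226, 0.007], [0.507, -0.201, 0.007], [0.645, -0.159, 0.007]]
side copper [447 251  26   9 177] [[ 0.196 -0.013  0.007]] [[0.235, -0.001, 0.007], [0.233, -0.028, 0.007], [0.16, -0.025, 0.007], [0.163, 0.001, 0.007]]
side copper [248 414  17  10  61] [[0.699 0.509 0.007]] [[0.72, 0.511, 0.007], [0.718, 0.497, 0.007], [0.674, 0.506, 0.007], [0.677, 0.52, 0.007]]
side yellow [334 231  27  46 225] [[0.513 0.139 0.214]] [[0.552, 0.083, 0.214], [0.542, 0.075, 0.214], [0.473, 0.199, 0.214], [0.483, 0.206, 0.214]]
```

View pics/crop.png

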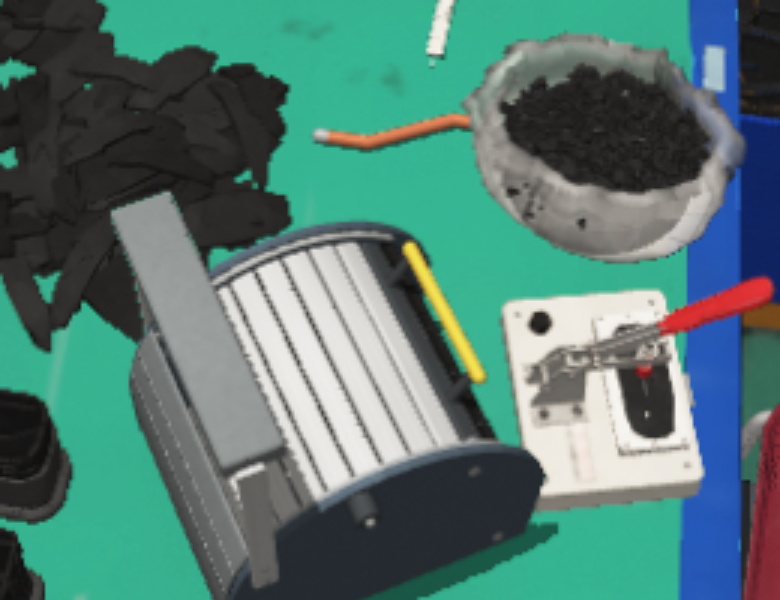

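View pics/wrist0.png

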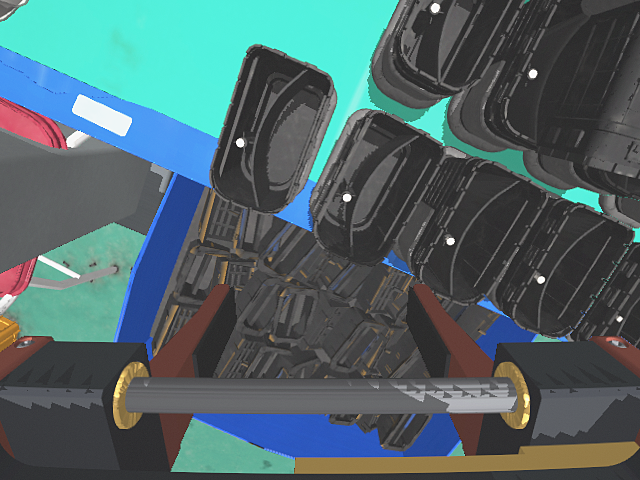

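Bar, probe and bowl are clear: the probe's left tip is at about (307,195) in side, its bends at (322,197) and (352,190), and the bowl hides the other end. Next, a wrist view from above between probe and case.

Run:
```python
from h import *
movel([0.258,-0.569,0.40],v=.3)
def down(a): # tool x at heading a
    x=np.array([np.cos(a),np.sin(a),0]); z=np.array([0,0,-1.]); return qR(np.c_[x,np.cross(z,x),z])
for a in (-1.57,1.57): print(a,inverse_kinematics([0.52,-0.08,0.36],down(a)))
a=-1.57 if inverse_kinematics([0.52,-0.08,0.36],down(-1.57)) is not None else 1.57
move_pose([0.52,-0.08,0.36],down(a))
im,p=snap("w1"); print(p,get_time())
```

```text
-1.57 [-1.75269764e-01  1.38449721e-01  1.69438505e+00 -4.44089210e-16
  1.30875789e+00  1.39473024e+00]
1.57 [-1.75269764e-01  1.38449721e-01  1.69438505e+00 -4.44089210e-16
  1.30875789e+00 -1.74526976e+00]
(array([ 0.52003388, -0.08059464,  0.35990422]), array([ 8.88144545e-05,  7.07168856e-01, -7.07044695e-01,  9.54289416e-06])) 2.9417
```

View pics/w1.png

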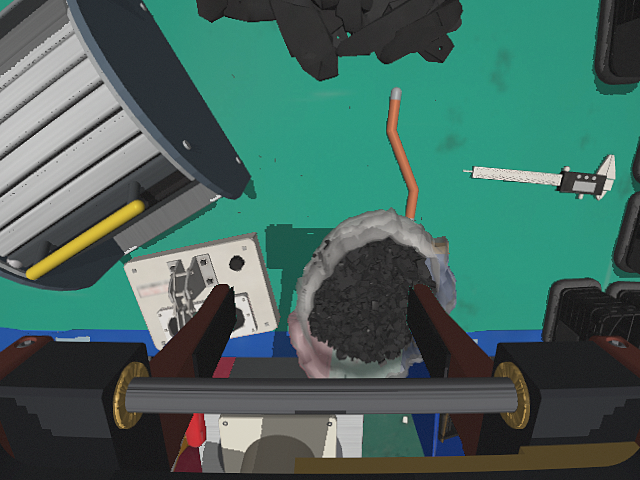

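Wrist view: bar from (30,274) to (142,205), probe tip (396,93), bends (390,130) and (413,188), bowl rim just beyond (410,215), caliper and bowl both clear of the grip area. Next: compute poses.

Run:
```python
from h import *
p=load("w1"); im=cv2.imread("pics/w1.png"); h=cv2.cvtColor(im,cv2.COLOR_BGR2HSV)
def comp(m,box):
    k,l,s,c=cv2.connectedComponentsWithStats(m)
    j=max([j for j in range(1,k) if box[0]<=c[j][0]<=box[2] and box[1]<=c[j][1]<=box[3]],key=lambda j:s[j,4]); return (l==j)
b=comp(cv2.inRange(h,(22,150,100),(32,255,255)),(0,180,160,300)); ys,xs=np.where(b); pts=np.c_[xs,ys]
W=onz("wrist",pts,.214,p)[:,:2]; m=W.mean(0); u,s,v=np.linalg.svd(W-m); d=v[0]; t=(W-m)@d
if d[1]<0:d=-d;t=-t
mid=m+d*(t.max()+t.min())/2; print("bar",mid.round(4),"len",np.ptp(t),"yaw",np.degrees(np.arctan2(-d[0],d[1])))
for n in("scene","side"):
    g=cv2.cvtColor(cv2.imread(f"pics/{n}0.png"),cv2.COLOR_BGR2HSV); q=comp(cv2.inRange(g,(22,150,100),(32,255,255)),(300,200,400,300)); ys,xs=np.where(q)
    V=onz(n,np.c_[xs,ys],.214)[:,:2]; print(n,V.mean(0).round(4))
c=comp(cv2.inRange(h,(4,100,80),(17,255,255)),(370,80,430,220)); ys,xs=np.where(c); pts=np.c_[xs,ys]
W=onz("wrist",pts,.007,p)[:,:2]
print("copper x range",W.min(0),W.max(0))
# centreline per image row
for y0 in range(ys.min(),ys.max()+1,8):
    s=xs[(ys==y0)]; print(y0,s.mean(),np.ptp(s)+1,onz("wrist",[[s.mean(),y0]],.007,p)[0,:2].round(4))
print("tip",onz("wrist",[[396,88]],.007,p).round(4))
# bowl rim height
for px in([400,213],[370,211],[310,245]): print(px,[onz("wrist",[px],z,p)[0,:2].round(3).tolist() for z in(.03,.06,.09)])
for px in([357,185],[362,175]): print("side",px,[onz("side",[px],z)[0,:2].round(3).tolist() for z in(.03,.06,.09)])
```

```text
bar [0.5081 0.1427] len 0.1457178855179998 yaw 29.67194282321468
scene [0.5117 0.1355]
side [0.5131 0.1385]
copper x range [ 0.48147305 -0.22239169] [ 0.64527502 -0.17191103]
100 394.5 10 [ 0.6452 -0.1806]
108 393.5 10 [ 0.6349 -0.1798]
116 392.5 10 [ 0.6244 -0.179 ]
124 391.5 10 [ 0.6139 -0.1782]
132 391.5 10 [ 0.6032 -0.1788]
140 394.5 10 [ 0.5924 -0.1836]
148 397.5 10 [ 0.5815 -0.1885]
156 400.5 10 [ 0.5705 -0.1934]
164 403.5 10 [ 0.5593 -0.1984]
172 406.5 10 [ 0.548  -0.2035]
180 409.5 10 [ 0.5365 -0.2087]
188 412.5 10 [ 0.5249 -0.214 ]
196 412.5 10 [ 0.5131 -0.2148]
204 411.0 9 [ 0.5012 -0.2135]
212 410.0 9 [ 0.4891 -0.2129]
tip [[ 0.6605 -0.1818  0.007 ]]
[400, 213] [[0.493, -0.193], [0.5, -0.186], [0.506, -0.179]]
[370, 211] [[0.496, -0.15], [0.502, -0.146], [0.509, -0.141]]
[310, 245] [[0.445, -0.064], [0.455, -0.065], [0.464, -0.066]]
side [357, 185] [[0.508, -0.216], [0.507, -0.193], [0.507, -0.169]]
side [362, 175] [[0.496, -0.256], [0.495, -0.232], [0.495, -0.207]]
```

```bash
cat >> h.py <<'E'
YAW=np.radians(29.6); CX=np.array([np.cos(YAW),np.sin(YAW),0]); CY=np.array([-np.sin(YAW),np.cos(YAW),0]); CZ=np.array([0,0,1.])
O=np.array([.513+.0975,-.129,0]); O=CX*O[0]+CY*O[1]
def C(x,y,z): return O+CX*x+CY*y+CZ*z
def barpose(th,phi,sgn,back=0.):   # degrees; grasp point at bar, back along -tool z
    t,f=np.radians(th),np.radians(phi)
    g=C(-.17*np.cos(t),0,.075+.17*np.sin(t)); z=CX*np.cos(f)-CZ*np.sin(f); x=sgn*(CX*np.sin(f)+CZ*np.cos(f))
    return g+z*(.019-back),qR(np.c_[x,np.cross(z,x),z])
E
python3 - <<'E'
from h import *
print(O)
for s in(1,-1):
    print(s)
    for th,ph,b in((55,55,.1),(55,55,0),(70,50,0),(85,43,0),(100,35,0),(115,28,0),(115,28,.12)):
        q=inverse_kinematics(*barpose(th,ph,s,b)); print(th,None if q is None else np.round(q,2))
E
```

```text
[0.59454516 0.18938666 0.        ]
1
55 [ 0.06 -0.07  2.24  0.59  0.47 -0.92]
55 [ 0.13  0.19  2.23  0.97  0.27 -1.28]
70 [ 0.15  0.2   2.19  1.21  0.25 -1.49]
85 [ 0.16  0.25  2.16  1.81  0.26 -2.07]
100 None
115 None
115 None
-1
55 [ 0.06 -0.07  2.24  0.59  0.47  2.22]
55 [0.13 0.19 2.23 0.97 0.27 1.87]
70 [0.15 0.2  2.19 1.21 0.25 1.65]
85 [0.16 0.25 2.16 1.81 0.26 1.07]
100 [0.18 0.35 2.15 2.35 0.39 0.55]
115 [0.2  0.46 2.12 2.59 0.56 0.32]
115 [0.1  0.22 2.3  2.39 0.55 0.47]
```

Run:
```python
from h import *
move_pose(*barpose(55,55,-1,.10)); command_gripper(.5)
p,q=barpose(55,55,-1,0); print("hit",movel(p,frame=q,v=.1,until_force=8))
print(get_tcp_pos()-p, get_ft_force(), get_time())
command_gripper(0.0); print("w",get_grip_width()*88,get_ft_force(),get_time())
```

```text
hit False
[-5.84614194e-05 -1.74040558e-05  1.25163254e-05] [ 0.61160658  0.79849603 -0.26246582] 5.7917
w 11.333724988020707 [-3.64654866 -3.19383181  3.52727601] 6.4083
```

Run:
```python
from h import *
J=1.045
for j in np.linspace(0,J,14)[1:]:
    th=55+np.degrees(j); ph=55-27*j/J
    p,q=barpose(th,ph,-1); movel(p,frame=q,v=.09); f=get_ft_force()
    a=np.radians(th); t=CX*np.sin(a)+CZ*np.cos(a); r=-CX*np.cos(a)+CZ*np.sin(a)
    print(round(j,2),"tan",round(f@t,1),"rad",round(f@r,1),"lat",round(f@CY,1),round(get_grip_width()*88,1))
    if np.linalg.norm(f)>60: break
print(get_time())
```

```text
0.08 tan -1.1 rad 5.2 lat -1.4 11.5
0.16 tan -2.3 rad 0.1 lat -1.0 11.2
0.24 tan -1.8 rad -0.6 lat -1.4 11.2
0.32 tan -1.7 rad -0.8 lat -1.8 11.2
0.4 tan -1.6 rad -0.2 lat -3.5 11.2
0.48 tan -1.4 rad 0.1 lat -2.5 11.2
0.56 tan -1.6 rad -0.9 lat -3.4 11.2
0.64 tan -1.8 rad -1.3 lat -4.4 11.2
0.72 tan -1.1 rad -1.8 lat -4.5 11.6
0.8 tan -2.6 rad -1.8 lat -4.2 11.1
0.88 tan 2.5 rad -2.7 lat -5.7 11.0
0.96 tan -1.5 rad -2.4 lat -5.4 11.4
1.04 tan -2.1 rad -2.6 lat -4.1 11.0
10.4
```

Run:
```python
from h import *
th=55+np.degrees(1.045)
command_gripper(.3); print("f",get_ft_force())
p,q=barpose(th,28,-1,.13); movel(p,frame=q,v=.2)
f=np.radians(62); z=CX*np.cos(f)-CZ*np.sin(f); x=-(CX*np.sin(f)+CZ*np.cos(f)); q=qR(np.c_[x,np.cross(z,x),z])
move_pose(C(-.03,0,.13)-z*.20,q); im,p=snap("w2"); print(get_time(),p)
```

```text
f [-0.72092625  0.96250148 -0.32223106]Traceback (most recent call last):
  File "<stdin>", line 6, in <module>
station.MotionError: the arm cannot take that pose within its joint ranges
```

Run:
```python
from h import *
best=None
for ph in (65,75,85,90,55):
  for dist in (.2,.15,.25):
    for roll in (180,90,-90,0):
      f=np.radians(ph); z=CX*np.cos(f)-CZ*np.sin(f); x=(CX*np.sin(f)+CZ*np.cos(f)); M=np.c_[x,np.cross(z,x),z]@R.from_euler('z',roll,degrees=True).as_matrix()
      a=inverse_kinematics(C(-.05,0,.13)-z*dist,qR(M))
      if a is not None:
        d=np.abs(a-get_joint_pos()).max()
        if best is None or d<best[0]: best=(d,ph,dist,roll,C(-.05,0,.13)-z*dist,qR(M))
        print(ph,dist,roll,round(d,2))
print(best)
move_pose(best[4],best[5]); im,p=snap("w2"); print(get_time())
```

```text
65 0.2 90 2.12
65 0.2 -90 2.6
65 0.2 0 2.12
65 0.15 90 2.09
65 0.15 -90 2.62
65 0.15 0 2.09
65 0.25 90 2.13
65 0.25 -90 2.59
65 0.25 0 2.13
75 0.2 90 2.26
75 0.2 -90 2.43
75 0.2 0 2.26
75 0.15 90 2.26
75 0.15 -90 2.43
75 0.15 0 2.26
75 0.25 90 2.27
75 0.25 -90 2.42
75 0.25 0 2.27
85 0.2 90 2.34
85 0.2 -90 2.34
85 0.2 0 2.34
85 0.15 90 2.34
85 0.15 -90 2.34
85 0.15 0 2.34
85 0.25 90 2.34
85 0.25 -90 2.34
85 0.25 0 2.34
90 0.2 90 2.36
90 0.2 -90 2.36
90 0.2 0 2.36
90 0.15 90 2.36
90 0.15 -90 2.36
90 0.15 0 2.36
90 0.25 90 2.36
90 0.25 -90 2.36
90 0.25 0 2.36
55 0.2 180 1.8
55 0.2 90 1.8
55 0.2 -90 2.97
55 0.2 0 1.8
55 0.15 180 1.67
55 0.15 90 1.67
55 0.15 0 1.67
55 0.25 180 1.87
55 0.25 90 1.87
55 0.25 -90 2.91
55 0.25 0 1.87
(np.float64(1.674281200482572), 55, 0.15, 90, array([0.47626214, 0.12219256, 0.25287281]), [np.float64(-0.25989244531288613), np.float64(0.8242735287278151), np.float64(-0.4797386496657236), np.float64(0.15126101521804167)])
13.2
```

View pics/w2.png

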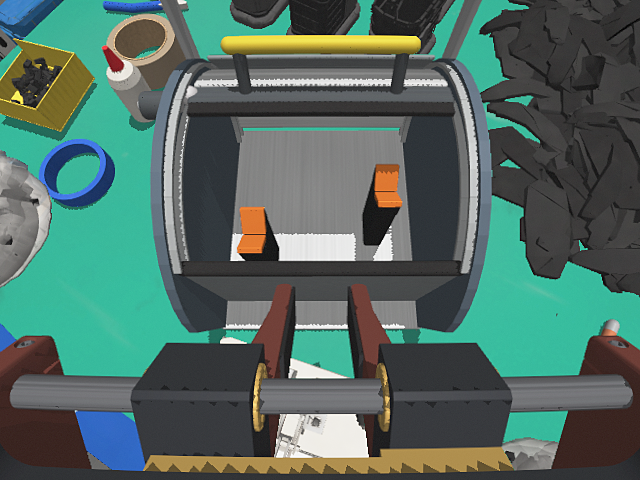

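The shutter stays open: the bar is at (220–420,45), with orange rests at (253,235) (rest_b) and (387,192) (rest_a). Next, refine the case pose from the rests and the shutter angle from the bar.

Run:
```python
from h import *
p=load("w2"); im=cv2.imread("pics/w2.png"); h=cv2.cvtColor(im,cv2.COLOR_BGR2HSV)
m=cv2.inRange(h,(5,150,80),(16,255,255)); k,l,s,c=cv2.connectedComponentsWithStats(m)
P={}
for j in range(1,k):
    x,y,w,hh,A=s[j]
    if A>300 and 200<x<420 and 150<y<270:
        v=[int(np.median(im[r,x:x+w][m[r,x:x+w]>0].max(1))) for r in range(y,y+hh)]
        r=np.arange(y,y+hh); dv=np.abs(np.diff(np.array(v,float))); i=3+np.argmax(dv[3:-3]); yc=y+i+.5
        xs=np.where(m[int(yc)-2:int(yc)+3].any(0))[0]; xs=xs[(xs>=x)&(xs<x+w)]; px=[xs.mean(),yc]
        print(s[j],"crease",px,"v",v[0],v[-1]); P['b' if x<320 else 'a']=onz("wrist",[px],.130-.0099,p)[0]
for k2,cx,cy in(('a',-.008,-.063),('b',-.052,.063)):
    print(k2,P[k2].round(4),"pred",C(cx,cy,.1201).round(4),proj("wrist",C(cx,cy,.1201),p).round(1))
d=P['b']-P['a']; print("dist",np.linalg.norm(d[:2]),"exp",np.hypot(.044,.126)); yaw=np.arctan2(d[1],d[0])-np.arctan2(.126,-.044); print("yaw",np.degrees(yaw))
b=cv2.inRange(h,(22,150,100),(32,255,255))[30:60,215:425]; ys,xs=np.where(b); px=[xs.mean()+215,ys.mean()+30]; print("bar px",px)
for j in(.88,.92,.96,1.0,1.04,1.08):
    t=np.radians(55)+j; print(j,proj("wrist",C(-.17*np.cos(t),0,.075+.17*np.sin(t)),p).round(1))
print(get_joint_pos())
```

```text
[374 165  28  43 998] crease [np.float64(385.0), np.float64(190.5)] v 151 97
[240 207  26  27 653] crease [np.float64(252.0), np.float64(210.5)] v 231 245
[237 235  29  18 453] crease [np.float64(250.5), np.float64(246.5)] v 239 254
a [0.6179 0.1317 0.1201] pred [0.6187 0.1307 0.1201] [[386.4 190.3]]
b [0.5053 0.2146 0.1201] pred [0.5182 0.2185 0.1201] [[254.5 233.1]]
dist 0.1397755504023979 exp 0.13346160496562298
yaw 34.372017343689365
bar px [np.float64(320.9273936939543), np.float64(43.833092276540356)]
0.88 [[321.9  48.2]]
0.92 [[321.9  43.4]]
0.96 [[321.8  39.2]]
1.0 [[321.8  35.4]]
1.04 [[321.8  32.2]]
1.08 [[321.8  29.5]]
[ 7.02006577e-02 -2.81544531e-05  2.26343428e+00  6.89771146e-01
  4.00626667e-01  5.48000265e-01]
```

Case pose is confirmed within about 2 mm and the shutter holds at about 0.92. Now the probe.

```bash
cat >> h.py <<'E'
S=np.radians(24.2); G=np.array([.5637,-.1965,.007])+.015*np.array([np.cos(S),np.sin(S),0]); D=.004
xp=np.array([np.sin(S),-np.cos(S),0]); zp=np.array([0,0,-1.]); QP=qR(np.c_[xp,np.cross(zp,xp),zp])
def pick(h): return G+[0,0,h-D],QP
PB=np.arctan2(.44,.80); 
def place(back,up=0.,lean=17.):
    L=np.radians(lean); u=CX*np.cos(PB)+CY*np.sin(PB); z=-CZ*np.cos(L)+u*np.sin(L); x=u*np.cos(L)+CZ*np.sin(L)
    s=-CX*np.sin(PB)+CY*np.cos(PB); g=C(-.0307,.0018,.130)+.015*s
    return g+z*(D-back)+CZ*up,qR(np.c_[x,np.cross(z,x),z])
E
python3 - <<'E'
from h import *
for a in(pick(.2),pick(0),pick(.3),place(.15),place(.0,.01),place(0)): print(np.round(a[0],3),np.round(inverse_kinematics(*a),2))
q=get_ee_rot(); t=Rq(q)[:,2]
movel(get_tcp_pos()-t*.06,v=.25)
move_pose(*pick(.18)); command_gripper(.32)
movel(pick(.03)[0],v=.25); print("hit",movel(pick(0.0005)[0],v=.06,until_force=6),get_tcp_pos(),get_ft_force())
im,p=snap("w3")
command_gripper(0); print(get_grip_width()*88,get_ft_force(),get_time())
E
```

```text
[ 0.577 -0.19   0.203] [-0.34  0.42  1.68 -0.    1.04  0.81]
[ 0.577 -0.19   0.003] [-0.34  0.71  1.76 -0.    0.67  0.81]
[ 0.577 -0.19   0.303] [-0.34  0.32  1.59 -0.    1.23  0.81]
[0.532 0.147 0.27 ] [ 0.12  0.18  1.89  0.3   0.9  -1.06]
[0.555 0.185 0.136] [ 0.19  0.42  1.93  0.38  0.63 -1.12]
[0.555 0.185 0.126] [ 0.19  0.43  1.94  0.39  0.61 -1.14]
hit False [ 0.57728078 -0.19029417  0.00321109] [-0.65380347 -0.67331262 -0.15313093]
13.224166345414698 [-0.39292846 -0.05592977  0.45027316] 16.975
```

View pics/w3.png

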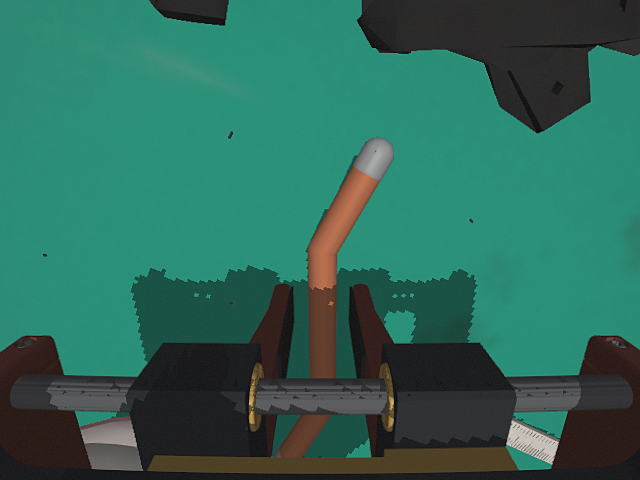

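The rod lies centred between the fingers (321,300), bend at about (321,250), tip (378,150). Gripped at 13.2 mm. Lift, and check the grip offset from the tip and bend.

Run:
```python
from h import *
p=load("w3"); s=np.array([np.cos(S),np.sin(S),0]); u=xp
im=cv2.imread("pics/w3.png"); h=cv2.cvtColor(im,cv2.COLOR_BGR2HSV); m=cv2.inRange(h,(4,90,60),(17,255,255))
for r in(180,200,220,235,260,270,280,300,330,360):
    xs=np.where(m[r,280:420])[0]+280; w=onz("wrist",[[xs.mean(),r]],.007,p)[0]-G; print(r,xs.mean(),"along",(w@s*1000).round(1),"perp",(w@u*1000).round(1))
movel(pick(.30)[0],v=.3); print(get_grip_width()*88,get_ft_force(),get_time())
im,p=snap("w4"); h=cv2.cvtColor(im,cv2.COLOR_RGB2HSV); m=cv2.inRange(h,(4,90,60),(17,255,255))
for r in(200,220,270,300,330):
    xs=np.where(m[r,280:420])[0]+280; w=onz("wrist",[[xs.mean(),r]],.307,p)[0]-G; print(r,xs.mean(),(w@s*1000).round(1),(w@u*1000).round(1))
```

```text
180 360.5 along 63.3 perp 17.0
200 350.5 along 54.4 perp 12.7
220 339.0 along 45.1 perp 7.7
235 330.5 along 37.9 perp 3.8
260 322.0 along 25.5 perp -0.1
270 322.0 along 20.4 perp -0.1
280 322.5 along 15.1 perp 0.1
300 322.0 along 4.4 perp -0.1
330 322.0 along -12.6 perp -0.1
360 322.0 along -30.7 perp -0.1
13.383365736441107 [-0.85818169  0.22717607 -0.62389774] 18.125
200 349.5 54.0 11.5
220 337.5 44.8 6.2
270 321.0 20.4 -1.3
300 321.0 4.6 -1.3
330 321.0 -12.2 -1.3
```

Grip offset is 30.6 mm to the bend (30.7 expected). Place.

Run:
```python
from h import *
move_pose(*place(.15)); print(get_grip_width()*88,get_time())
print("early",movel(place(0,.014)[0],v=.15,until_force=10),get_ft_force())
print("hit",movel(place(0,-.001)[0],v=.03,until_force=6),get_tcp_pos()-place(0)[0],get_ft_force(),get_time())
im,p=snap("w5")
```

```text
13.239611191331049 19.8167
early False [ 0.21182061  0.0561373  -0.768205  ]
hit True [ 1.52200366e-05 -2.55026103e-04  1.33227781e-03] [-0.72093579 -1.75600821  3.33038489] 21.325
```

View pics/w5.png

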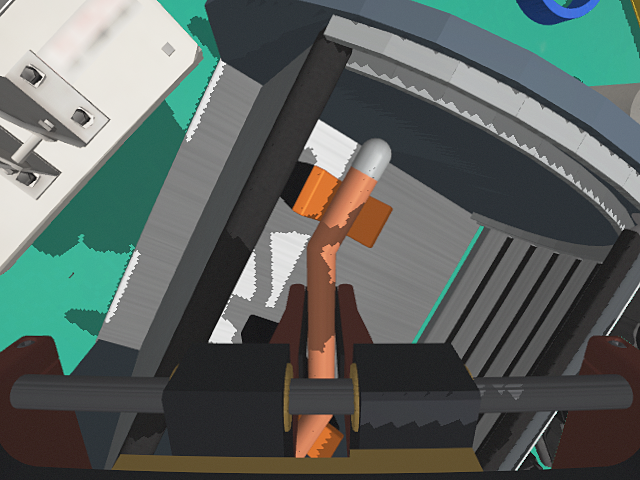

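Rod end b lies over its notch at (345,205), between both orange faces; contact felt at 1.3 mm above nominal. Press slightly, release, retreat and look.

Run:
```python
from h import *
print(movel(place(0,-.0005)[0],v=.02,until_force=10),get_ft_force())
command_gripper(.34); print(get_ft_force())
movel(place(.04)[0],v=.08); print(get_ft_force())
movel(place(.13)[0],v=.2); wait(.3)
im,p=snap("w6"); print(get_time())
```

```text
False [-6.15000327 -4.97633193 16.95083918]
[-0.4153469   0.65083711 -0.69168204]
[-0.33416057  0.17513486 -0.24209997]
23.7167
```

View pics/w6.png

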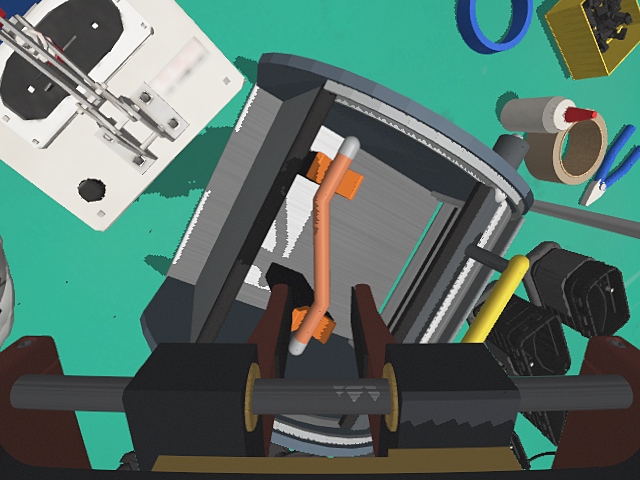

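The probe lies in both notches: tips (351,145) and (297,348), bar still up at (500,300). Verify end heights by triangulating the tips from a second view, and check the bystanders.

Run:
```python
from h import *
# retreat then second view (w2 pose, raised a bit)
movel(place(.16)[0],v=.2)
z=load("w2"); t=Rq(z[1])[:,2]
move_pose(z[0]-t*.03,z[1]); snap("w7"); s=read_camera("side"); cv2.imwrite("pics/side1.png",s[:,:,::-1]); print(get_time())
w=lambda x,y,zz=.130: C(x-.0007,y+.0018,zz)
pts=[(-8,-63),(-8,-45),(-52,63),(-52,45),(-8,-88),(-52,88)]
for n in("w6","w7"):
    p=load(n); im=cv2.imread(f"pics/{n}.png"); h=cv2.cvtColor(im,cv2.COLOR_BGR2HSV)
    print(n,[proj("wrist",w(x/1e3,y/1e3),p)[0].round(1).tolist() for x,y in pts])
    print("  +6mm",[proj("wrist",w(x/1e3,y/1e3,.136),p)[0].round(1).tolist() for x,y in pts[:1]+pts[2:3]])
a=cv2.imread("pics/w7.png")[120:320,180:450]; p=load("w7")
a=cv2.resize(a,(675,500),interpolation=cv2.INTER_NEAREST)
for x,y in pts:
    q=(proj("wrist",w(x/1e3,y/1e3),p)[0]-[180,120]+.5)*2.5; cv2.drawMarker(a,tuple(int(v) for v in q),(255,0,0),0,10,1)
cv2.imwrite("pics/w7c.png",a)
d=cv2.absdiff(cv2.imread("pics/side0.png"),cv2.imread("pics/side1.png")).max(2)>40
for nm,(x0,y0,x1,y1) in dict(glue=(272,398,295,430),tape=(316,405,356,450),caliper=(335,112,365,172)).items(): print(nm,d[y0:y1,x0:x1].sum())
```

```text
25.6083
w6 [[310.5, 322.6], [319.6, 305.7], [335.3, 174.9], [325.1, 194.7], [298.0, 345.6], [349.8, 146.9]]
  +6mm [[312.2, 325.9], [337.8, 175.7]]
w7 [[381.3, 182.1], [363.8, 182.1], [256.3, 222.2], [274.4, 222.2], [405.5, 182.2], [231.1, 222.2]]
  +6mm [[382.3, 179.4], [255.2, 220.0]]
glue 15
tape 0
caliper 0
```

View pics/w7c.png

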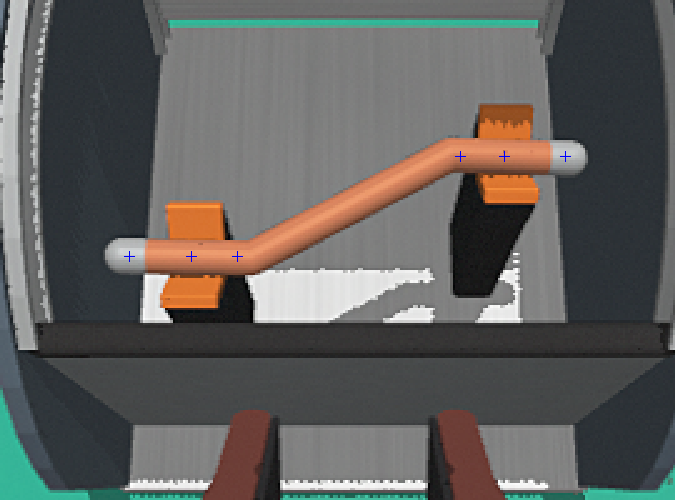

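Both ends sit centred in the notches, on the predicted seated axis to within about 1 px. A final check of the glue bottle's 15 changed pixels and the shutter, then hand in.

Run:
```python
from h import *
for n in("side0","side1"):
    h=cv2.cvtColor(cv2.imread(f"pics/{n}.png")[398:430,272:296],cv2.COLOR_BGR2HSV)
    m=cv2.inRange(h,(0,120,60),(8,255,255))|cv2.inRange(h,(170,120,60),(180,255,255)); w=cv2.inRange(h,(0,0,150),(180,60,255))
    print(n,[np.round([v.mean() for v in np.where(k)],1).tolist()+[int((k>0).sum())] for k in(m,w)])
h=cv2.cvtColor(cv2.imread("pics/w7.png"),cv2.COLOR_BGR2HSV); b=cv2.inRange(h,(22,150,100),(32,255,255))[:110,200:440]; ys,xs=np.where(b)
print("bar",xs.mean()+200,ys.mean(),[ (j,proj("wrist",C(-.17*np.cos(.96+j),0,.075+.17*np.sin(.96+j)),load("w7"))[0,1].round(1)) for j in(.85,.9,.95)])
job_done(); print(get_time())
```

```text
side0 [[9.8, 10.3, 39], [14.5, 10.3, 158]]
side1 [[9.6, 10.5, 43], [14.2, 10.4, 158]]
bar 320.83888048411495 52.48260211800302 [(0.85, np.float64(60.3)), (0.9, np.float64(54.4)), (0.95, np.float64(49.2))]
the job is handed in; nothing more can be done
the job is handed in; nothing more can be done
```

The job is done and handed in, a little after 25.6 s on the robot's clock (limit 54 s). I pulled the shutter up past its catch to about 1.04 rad and let it go. I then picked up the probe by its slanted part, turned it about 124°, and released it into both notches with the hand leaning 17° towards the front.

Last checks:
- **Shutter:** it stays open by itself. Two wrist views, before and after placing, both put it at about 0.92 rad.
- **Probe:** both ends lie on the predicted seated axis, by eye within about 1 pixel (roughly 1 mm), in a marked-up wrist picture. I had planned to triangulate the tip heights but relied on this check instead.
- **Bystanders:** the tape and caliper show no change in the side camera. The glue bottle shows 15 changed pixels; its outline moved by 0.3 pixels or less, which I take as image noise.
- **Forces:** the highest wrist force I read was about 19 N, when I pressed the probe down before release. That was above the 10 N stop I had set, which did not trigger. The hand was clear of everything at the end.

The tally of pictures viewed was 9, one over the planned 8.

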